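# Turn the upside-down karaoke microphone round in its holder

### The arm

A 6-joint arm with a two-finger parallel gripper is mounted at the origin on the work surface. World frame = base frame: x ahead of the robot, y to its left, z up, the work surface at z = 0. Lengths are in m, angles in rad, forces in N, time in s.
With the tool pointing down it reaches from about 0.35 to 0.925 m from the base axis. Payload 6.4 kg.
Tool frame: the origin (TCP) lies midway between the tips of the shut fingers; the grasp point (between the pads) lies 19 mm behind it; z points along the fingers, y is the line along which they close (so a half turn about z gives the same grasp; the last joint's range is limited). The gripper opens to 85 mm and grips with 20 to 120 N. Pads are 22 mm wide; open, the fingers measure 114 mm over their backs; the gripper's body (76 mm by 85 mm) begins 54 mm behind the grasp point. The pads swing forward as they close: fully open they stand 13 mm farther back than shut.
Start: joints at [-1.512, 0.245, 1.558, -0, 1.339, -0.174], TCP at [0.15, -0.632, 0.231] pointing down, gripper open.
Joint ranges: [-3.13, 3.13], [-1.02, 2.26], [0.13, 2.54], [-0.95, 4.09], [0.21, 2.88], [-2.74, 2.74]. Speed limits (rad/s): [2.57, 2.57, 3.14, 3.14, 3.14, 3.14].

### API

Orientations are given as a unit quaternion [x, y, z, w].
In Python, from bench import r gives the robot as it stands. The module is installed in compiled form; this text tells all that it offers.
- The arm moves only by the shell command python3 -m handwheel 'ROWS' [OPENING] [FORCE]. ROWS is a JSON object of lists of equal length, an entry for each row: "offset": the shift along the world's x, y, z each as a share of 40 mm, from -1 to 1, a list of three; "twist": the turn, a rotation vector about the world's x, y, z each as a share of 4 degrees, from -1 to 1, a list of three. A call has 1 to 10 rows; each row shifts and turns the commanded pose from where the row before left it; what a row does not reach is not made up. A row lasts 1/10 s, in which the tool goes at most 50 mm and 8.59 degrees, less where a joint would pass 70% of its speed; a pose out of reach is approached as far as the arm can. A call with a number of a shift or a turn outside -1 to 1 is refused whole. A call with a gripper value outside its range is refused whole. OPENING is the opening, from -1 (shut) to 1 (fully open), so that 0 is half open, set as the call begins (- or left out, the last holds). The fingers move at their own pace and stop on an object; FORCE is the grip in N (left out, the last holds). Time passes only in rows, so rows that do not move let the fingers close. It gives the time, the measured TCP pose, the force, the opening and the grip force at its end, in the units of the state.
- r.state(): the state, without advancing time (a new reading comes with each control period).
- r.snapshot(name): name is "side" or "top"; returns a dict with "frame" (400x640x3 uint8, red, green, blue), "z_map" (400x640 float32, m along the optical axis (not along the pixel's ray), 0 where there is no reading), "camera_matrix" (3x3 intrinsics, pixels), "D" ([k1, k2, p1, p2, k3] as OpenCV has them; the pictures are not rectified), "R" (3x3) and "t" (3): a world point X has camera coordinates R X + t. Camera axes: x right, y down, z forward; pixel columns grow to the right and rows downward; lengths in m; the calibration is good to about 2 mm. A picture is of the moment at which its call begins.
- r.sign_off(): hands the job in; it is judged then, once.
The state is a dict: "time": time; "joint_pos": joint angles; "joint_vel": joint speeds; "joint_torque": joint torques, N m; "tool_pos": TCP position; "eef_rot": TCP orientation; "contact_force": force on the tool from outside, world axes, zero at the start; "wrist_torque": the same for the moment, N m; "grip_width": finger opening in m; "gripper_force": force on a finger pad.
Only numpy, scipy, OpenCV 4.12 (cv2) and the standard library are available. Lean on these libraries where they do the work, as an engineer would, in place of code of your own. Each camera call takes 0.05 s, during which the arm holds its last target. There are 200 camera calls.

### The job

The black karaoke microphone has been put away with its silver grille down inside its blue stoneware holder. Pull it out, turn it end for end and put it back into the same holder handle first, fully home, so that the grille is at the upper, outer end. Leave the white microphone and the terracotta vase where they are, and let go.

Things in the scene. Friction and masses are not known exactly. Their poses are not given: they have to be found in the camera images.
- mic: Black microphone, 230 mm long, 0.25 kg: round black handle 36 mm across, 170 mm long, red ring near its butt, red collar 42 mm, silver grille head 46 mm. Origin on the axis at mid-length (on the handle, near the centre of mass); z runs from butt to grille. Starts grille-first on the bottom of a holder, origin 35 mm outside the mouth, outer end drooping about 9 degrees below the bore axis on the lower lip.
- holder_mouth (a point): Mouth centre of the black microphone's holder: fixed blue stoneware cup on a bamboo stand, bore 52 mm wide, 80 mm deep, wall 6 mm, mouth 79 mm up. z: bore axis out of the mouth, 30 degrees above level, within 23 degrees of -x (robot side); y level. Fully home = microphone's middle 35 mm outside the mouth; handle-first it droops 11 degrees when let go. A like holder stands over 200 mm beside it.
- mic_b: The white microphone with brass-coloured rings, of the same shape, size and axes as the black one (origin at mid-length, z from butt to grille). It is already stored properly, handle first, in the second holder; leave it alone.
- vase: A closed round terracotta vase, 165 mm tall, 100 mm at its widest, loose, 0.7 kg, standing to the robot's right. Origin at the centre of its underside, z up. Leave it alone.
Mind the look-alikes: they are no part of the job. Leave any green or purple look-alike of the mic alone.

How it is judged:
At the end, for the whole second after the job is handed in: Black microphone at rest in its own holder, grille outermost and up: middle 20 to 50 mm outside the mouth, within 30 mm (up-down) and 20 mm (sideways) of the bore axis, axis within 20 degrees of it; white microphone within 25 mm and vase within 30 mm of their starts (z of mic in the frame of holder_mouth between 0.02 and 0.05 m and x of mic in the frame of holder_mouth between -0.03 and 0.03 m and y of mic in the frame of holder_mouth between -0.02 and 0.02 m and angle between the z axis of mic and the z axis of holder_mouth, either way round below 0.35 rad and angle between mic's own z axis and vertical below 1.45 rad and linear speed of mic below 0.02 m/s and angular speed of mic below 0.2 rad/s and distance of mic_b from where it was at the start of the episode below 0.025 m and distance of vase from where it was at the start of the episode below 0.03 m); the robot touches nothing.
It fails at once if the white microphone is disturbed (its middle moved by more than 25 mm) (distance of mic_b from where it was at the start of the episode above 0.025 m).
It fails at once if the vase is shoved or knocked over (tilted by more than 20 degrees or moved by more than 30 mm) (distance of vase from where it was at the start of the episode above 0.03 m or angle between vase's own z axis and vertical above 0.35 rad).
It also fails if it takes over 48 s, if anything falls off the work surface, if the arm or the gripper's body presses on something with over 40 N, if the wrist force passes 120 N, or if a joint passes its speed limit or range.

## Working session

There is one attempt and no reset: what is moved stays moved. The work goes in short steps, Python scripts to look and compute and a shell command to move; the robot and the scene stay as the last step left them, time stands still between calls to the robot, and variables do not carry over. Pictures are saved under pics/ and viewed, at most 10 in all, crops included, and the job is handed in when it is done.

```bash
mkdir -p pics
cat > h.py <<'E'
import numpy as np,cv2
from bench import r
def snap(n):
    s=r.snapshot(n); return s
def pts(s):
    K=np.array(s["camera_matrix"]);D=np.array(s["D"]);R=np.array(s["R"]);t=np.array(s["t"])
    H,W=s["z_map"].shape
    u,v=np.meshgrid(np.arange(W),np.arange(H))
    p=cv2.undistortPoints(np.stack([u.ravel(),v.ravel()],1).astype(np.float64)[:,None],K,D).reshape(H,W,2)
    z=s["z_map"][...,None]
    c=np.concatenate([p*z,z],2)
    X=(c-t)@R
    X[s["z_map"]==0]=np.nan
    return X
E
python3 - <<'E'
from h import *
for n in("side","top"):
    s=snap(n);cv2.imwrite(f"pics/{n}0.png",s["frame"][...,::-1]);np.savez(f"{n}0.npz",f=s["frame"],X=pts(s))
    print(n,-np.array(s["R"]).T@s["t"])
E
```

```text
side [0.19375863 0.63464386 0.91547313]
top [ 0.37128501 -0.11926404  1.43524043]
```

View pics/side0.png

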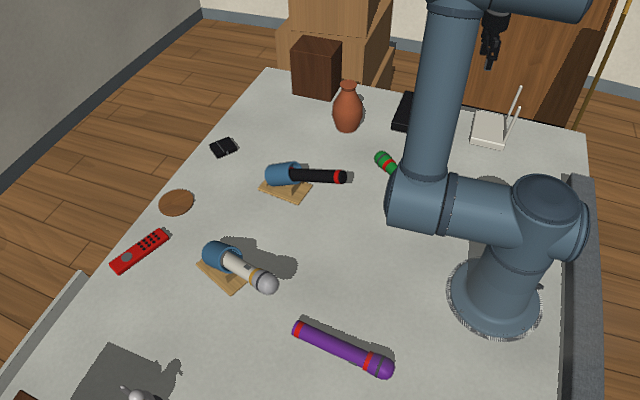

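View pics/top0.png

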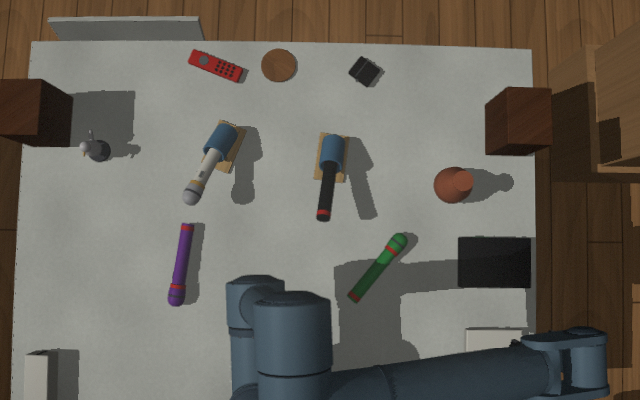

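The side view shows the black mic running from its holder at (285,173) to its red-ringed butt at (343,177). In the top view the holder is at (332,150) and the butt at (323,215). The white mic is on the left and the vase is at (453,185) in the top view.

Run:
```python
from h import *
np.set_printoptions(precision=4,suppress=True)
box={"top":(slice(125,225),slice(305,358)),"side":(slice(155,205),slice(255,358))}
B=[];M=[]
for n in box:
    d=np.load(n+"0.npz");f=d["f"][box[n]];X=d["X"][box[n]]
    hsv=cv2.cvtColor(f,cv2.COLOR_RGB2HSV);h,s,v=[hsv[...,i].astype(int) for i in range(3)]
    blue=(abs(h-104)<12)&(s>90)&(X[...,2]>.02)
    blk=(v<60)&(X[...,2]>.05)
    red=((h<8)|(h>172))&(s>150)&(X[...,2]>.05)
    for nm,m in(("blue",blue),("blk",blk),("red",red)):
        m=cv2.erode(m.astype(np.uint8),np.ones((3,3))if nm!="red" else np.ones((1,1)))>0
        P=X[m];P=P[np.isfinite(P).all(1)]
        print(n,nm,len(P),P.mean(0),P.min(0),P.max(0))
        (B if nm=="blue" else M).append(P)
# cylinder fits (fixed radius)
from scipy.optimize import least_squares
def fit(P,R,az,el):
    c=P.mean(0)
    def dirv(a,e):return np.array([np.cos(e)*np.cos(a),np.cos(e)*np.sin(a),np.sin(e)])
    def res(q):
        o=c+np.array([0,q[0],q[1]]);d=dirv(q[2],q[3]);w=P-o;return np.linalg.norm(w-np.outer(w@d,d),axis=1)-R
    s=least_squares(res,[0,-R*.5,az,el],loss="soft_l1",f_scale=.002)
    d=dirv(*s.x[2:]);o=c+np.array([0,s.x[0],s.x[1]]);w=(P-o)@d
    print("axis",d,"az,el deg",np.degrees(s.x[2:]),"o",o,"range",np.percentile(w,[0,2,98,100]),"rms",np.sqrt(np.mean(res(s.x)**2)))
    print(" ends",o+d*np.percentile(w,1),o+d*np.percentile(w,99.5))
for P,R,e in((np.vstack(B),.032,.52),(np.vstack(M),.018,.37)): fit(P,R,np.radians(188),e)
d=np.load("top0.npz")
for nm,(u,v) in dict(vase=(453,185),green=(380,265),purple=(180,265),white=(205,175)).items(): print(nm,d["X"][v,u])
print(r.state()["eef_rot"])
```

```text
top blue 260 [ 0.62   -0.1505  0.0809] [ 0.5845 -0.1681  0.0512] [ 0.6563 -0.1309  0.1064]
top blk 542 [ 0.5156 -0.1495  0.1066] [ 0.426  -0.1905  0.0546] [ 0.6353 -0.1258  0.1454]
top red 41 [ 0.4443 -0.1355  0.1356] [ 0.4384 -0.1485  0.1251] [ 0.4488 -0.123   0.1431]
side blue 411 [ 0.6108 -0.138   0.0726] [ 0.5602 -0.1822  0.0315] [ 0.6527 -0.1205  0.1049]
side blk 465 [ 0.505  -0.1339  0.1063] [ 0.423  -0.1514  0.0684] [ 0.5822 -0.1199  0.1408]
side red 80 [ 0.4544 -0.1284  0.1264] [ 0.4276 -0.1721  0.0763] [ 0.589  -0.1168  0.1438]
axis [-0.8561  0.1258  0.5013] az,el deg [171.6388  30.0884] o [ 0.6144 -0.1595  0.0515] range [-0.0317 -0.0267  0.0525  0.0543] rms 0.0023213565672736743
 ends [ 0.6392 -0.1631  0.037 ] [ 0.5684 -0.1527  0.0784]
axis [-0.9275  0.1294  0.3506] az,el deg [172.0605  20.5248] o [ 0.5043 -0.1462  0.0956] range [-0.1406 -0.0827  0.0845  0.087 ] rms 0.003718831534986102
 ends [ 0.5904 -0.1582  0.0631] [ 0.4252 -0.1351  0.1255]
vase [ 0.52   -0.4721  0.1364]
green [ 0.3074 -0.2982  0.0384]
purple [0.295  0.2493 0.0367]
white [0.5363 0.1742 0.1044]
[ 0.9932  0.1161  0.0001 -0.0009]
```

```bash
python3 -m handwheel '{"offset":[[0.76,0.85,0],[0.76,0.85,0],[0.76,0.85,0],[0.76,0.85,0],[0.76,0.85,0],[0.76,0.85,0],[0.76,0.85,0],[0.76,0.85,0]],"twist":[[0,0,-0.666],[0,0,-0.666],[0,0,-0.666],[0,0,-0.666],[0,0,-0.666],[0,0,-0.666],[0,0,-0.666],[0,0,-0.666]]}' 1
python3 -m handwheel '{"offset":[[0.76,0.85,0],[0.76,0.85,0],[0.76,0.85,0],[0.76,0.85,0],[0.76,0.85,-0.2],[0.76,0.85,-0.2],[0,0,0]],"twist":[[0.12,0.845,0],[0.12,0.845,0],[0.12,0.845,0],[0.12,0.845,0],[0.12,0.845,0],[0.12,0.845,0],[0,0,0]]}'
cat > tool.py <<'E'
from h import *
from scipy.spatial.transform import Rotation as Ro
np.set_printoptions(precision=4,suppress=True)
s=r.state();M=Ro.from_quat(s["eef_rot"]).as_matrix()
print("t",s["time"],"tcp",np.array(s["tool_pos"]),"x",M[:,0],"y",M[:,1],"z",M[:,2],"j",np.array(s["joint_pos"]),"w",s["grip_width"],"F",np.array(s["contact_force"]),s["gripper_force"])
E
python3 tool.py
```

```text
time: 0.9
tool_pos: [0.394, -0.3587, 0.231]
eef_rot: [0.998, -0.071, -0.0, -0.0]
contact_force: [-0.0, -0.4, 0.8]
grip_width: 0.0855
gripper_force: 0.0
time: 1.6
tool_pos: [0.5773, -0.1519, 0.2112]
eef_rot: [0.981, -0.065, -0.18, -0.014]
contact_force: [-0.0, 0.5, -0.6]
grip_width: 0.0851
gripper_force: 0.0
t 1.6 tcp [ 0.5773 -0.1519  0.2112] x [ 0.9266 -0.1228 -0.3555] y [-0.1327 -0.9911 -0.0035] z [-0.3519  0.0505 -0.9347] j [-0.407   0.36    1.4848 -0.0934  1.6483  1.3056] w 0.08513263026419958 F [-0.0347  0.4598 -0.6086] 0.0
```

```bash
python3 -m handwheel '{"offset":[[-0.27,0.015,-0.73],[-0.27,0.015,-0.73],[-0.27,0.015,-0.73],[-0.27,0.015,-0.73],[-0.27,0.015,-0.73],[0,0,0]],"twist":[[0,0,0],[0,0,0],[0,0,0],[0,0,0],[0,0,0],[0,0,0]]}'
python3 -m handwheel '{"offset":[[0,0,0],[0,0,0],[0,0,0],[0,0,0],[0,0,0],[0,0,0],[0,0,0]],"twist":[[0,0,0],[0,0,0],[0,0,0],[0,0,0],[0,0,0],[0,0,0],[0,0,0]]}' -1 70
python3 tool.py
```

```text
time: 2.2
tool_pos: [0.5171, -0.1521, 0.0652]
eef_rot: [0.981, -0.069, -0.182, -0.015]
contact_force: [0.9, 0.2, -0.2]
grip_width: 0.0854
gripper_force: 0.0
time: 2.9
tool_pos: [0.5231, -0.1531, 0.0712]
eef_rot: [0.982, -0.068, -0.176, -0.013]
contact_force: [1.4, 3.8, 4.7]
grip_width: 0.0342
gripper_force: 67.4
t 2.9 tcp [ 0.5231 -0.1531  0.0712] x [ 0.9288 -0.1296 -0.3473] y [-0.1386 -0.9903 -0.0013] z [-0.3438  0.0494 -0.9378] j [-0.444   0.412   1.6974 -0.1053  1.3732  1.3041] w 0.03416705061389534 F [1.4295 3.8162 4.7109] 67.4302875995636
```

```bash
python3 -m handwheel '{"offset":[[0.02,0.02,0.055],[0.02,0.02,0.055],[0.02,0.02,0.055],[0.02,0.02,0.055],[0,0,0],[-0.257,0.038,0.15],[-0.257,0.038,0.15],[-0.257,0.038,0.15]],"twist":[[0.08,0.59,0],[0.08,0.59,0],[0.08,0.59,0],[0.08,0.59,0],[0,0,0],[0,0,0],[0,0,0],[0,0,0]]}'
python3 tool.py
```

```text
time: 3.7
tool_pos: [0.4954, -0.1462, 0.0973]
eef_rot: [0.964, -0.067, -0.255, -0.017]
contact_force: [5.8, -0.6, 0.9]
grip_width: 0.0343
gripper_force: 69.0
t 3.7 tcp [ 0.4954 -0.1462  0.0973] x [ 0.8605 -0.1208 -0.4948] y [-0.1384 -0.9904  0.0011] z [-0.4902  0.0675 -0.869 ] j [-0.4341  0.4166  1.6723 -0.1455  1.5515  1.3157] w 0.034261973415997043 F [ 5.8014 -0.556   0.9408] 69.01246905326843
```

```bash
python3 -m handwheel '{"offset":[[-0.43,0.063,0.25],[-0.43,0.063,0.25],[-0.43,0.063,0.25],[-0.43,0.063,0.25],[-0.43,0.063,0.25],[0,0,0.75],[0,0,0.75],[0,0,0]],"twist":[[0,0,0],[0,0,0],[0,0,0],[0,0,0],[0,0,0],[0,0,0],[0,0,0],[0,0,0]]}'
python3 tool.py
python3 - <<'E'
from h import *
s=snap("side");cv2.imwrite("pics/side1.png",s["frame"][...,::-1])
E
```

```text
time: 4.5
tool_pos: [0.4092, -0.1341, 0.2097]
eef_rot: [0.964, -0.068, -0.255, -0.016]
contact_force: [0.7, -0.1, -2.6]
grip_width: 0.0339
gripper_force: 70.0
t 4.5 tcp [ 0.4092 -0.1341  0.2097] x [ 0.8606 -0.1224 -0.4943] y [-0.1389 -0.9903  0.0033] z [-0.4899  0.0659 -0.8693] j [-0.4799  0.08    1.8488 -0.17    1.7021  1.2511] w 0.03390968576328653 F [ 0.7365 -0.0597 -2.5739] 70.0164520740509
```

View pics/side1.png

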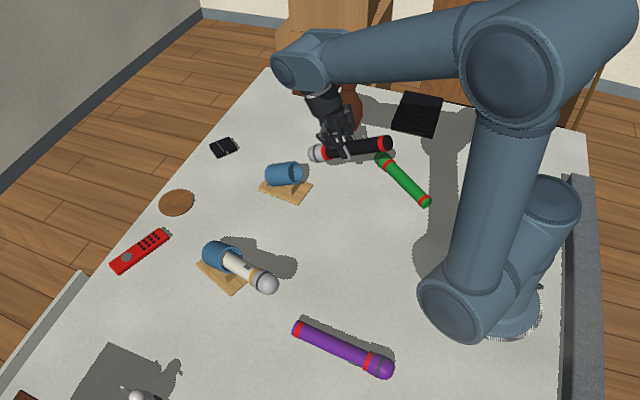

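The side view shows the mic clear of the holder and held at its middle. Its grille is at (318,153), facing the empty cup at (285,173). Next I spin it 180° about the tool axis.

```bash
python3 -m handwheel '{"offset":[[0,0,0],[0,0,0],[0,0,0],[0,0,0],[0,0,0],[0,0,0],[0,0,0],[0,0,0],[0,0,0],[0,0,0]],"twist":[[0.551,-0.074,0.978],[0.551,-0.074,0.978],[0.551,-0.074,0.978],[0.551,-0.074,0.978],[0.551,-0.074,0.978],[0.551,-0.074,0.978],[0.551,-0.074,0.978],[0.551,-0.074,0.978],[0.551,-0.074,0.978],[0.551,-0.074,0.978]]}'
python3 tool.py
```

```text
time: 5.55
tool_pos: [0.4067, -0.1326, 0.2041]
eef_rot: [0.915, 0.309, -0.234, -0.115]
contact_force: [0.5, -0.9, -2.6]
grip_width: 0.034
gripper_force: 69.9
t 5.55 tcp [ 0.4067 -0.1326  0.2041] x [ 0.6998  0.6185 -0.3575] y [ 0.5112 -0.7831 -0.3541] z [-0.499   0.0651 -0.8642] j [-0.4773  0.0867  1.8552 -0.1737  1.6986  0.4643] w 0.03403493721740767 F [ 0.4861 -0.9044 -2.6313] 69.87159848213196
```

Works; continue for the remaining 30 rows.

```bash
python3 -m handwheel '{"offset":[[0,0,0],[0,0,0],[0,0,0],[0,0,0],[0,0,0],[0,0,0],[0,0,0],[0,0,0],[0,0,0],[0,0,0]],"twist":[[0.551,-0.074,0.978],[0.551,-0.074,0.978],[0.551,-0.074,0.978],[0.551,-0.074,0.978],[0.551,-0.074,0.978],[0.551,-0.074,0.978],[0.551,-0.074,0.978],[0.551,-0.074,0.978],[0.551,-0.074,0.978],[0.551,-0.074,0.978]]}'
python3 -m handwheel '{"offset":[[0,0,0],[0,0,0],[0,0,0],[0,0,0],[0,0,0],[0,0,0],[0,0,0],[0,0,0],[0,0,0],[0,0,0]],"twist":[[0.551,-0.074,0.978],[0.551,-0.074,0.978],[0.551,-0.074,0.978],[0.551,-0.074,0.978],[0.551,-0.074,0.978],[0.551,-0.074,0.978],[0.551,-0.074,0.978],[0.551,-0.074,0.978],[0.551,-0.074,0.978],[0.551,-0.074,0.978]]}'
python3 -m handwheel '{"offset":[[0,0,0],[0,0,0],[0,0,0],[0,0,0],[0,0,0],[0,0,0],[0,0,0],[0,0,0],[0,0,0],[0,0,0]],"twist":[[0.551,-0.074,0.978],[0.551,-0.074,0.978],[0.551,-0.074,0.978],[0.551,-0.074,0.978],[0.551,-0.074,0.978],[0.551,-0.074,0.978],[0.551,-0.074,0.978],[0.551,-0.074,0.978],[0.551,-0.074,0.978],[0.551,-0.074,0.978]]}'
python3 tool.py
python3 - <<'E'
from h import *
for n in("side","top"):
    s=snap(n);np.savez(n+"2.npz",f=s["frame"],X=pts(s));cv2.imwrite(f"pics/{n}2.png",s["frame"][...,::-1])
E
```

```text
time: 6.55
tool_pos: [0.4067, -0.1326, 0.2041]
eef_rot: [0.727, 0.636, -0.173, -0.193]
contact_force: [-0.2, 0.4, -2.0]
grip_width: 0.0338
gripper_force: 69.8
time: 7.55
tool_pos: [0.4067, -0.1326, 0.2041]
eef_rot: [0.429, 0.866, -0.085, -0.241]
contact_force: [0.6, 0.6, -1.8]
grip_width: 0.0341
gripper_force: 69.8
time: 8.55
tool_pos: [0.4067, -0.1326, 0.2041]
eef_rot: [0.065, 0.965, 0.016, -0.253]
contact_force: [-0.6, -0.5, -2.6]
grip_width: 0.0343
gripper_force: 69.7
t 8.55 tcp [ 0.4067 -0.1326  0.2041] x [-0.8631  0.1174  0.4912] y [ 0.1334  0.9911 -0.0024] z [-0.4871  0.0635 -0.871 ] j [-0.4792  0.0775  1.8616 -0.1702  1.6881 -1.8935] w 0.0343455633706399 F [-0.615  -0.5469 -2.5827] 69.72584009170532
```

View pics/side2.png

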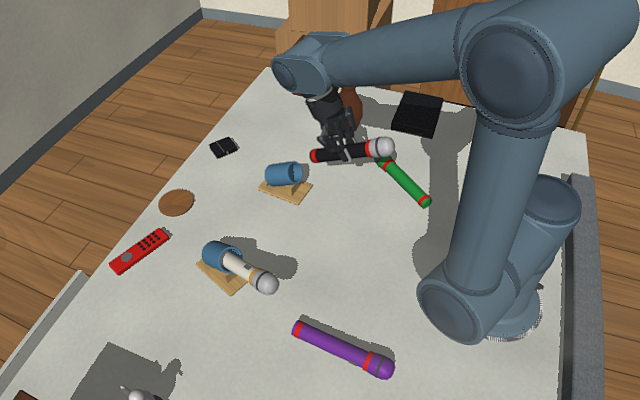

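View pics/top2.png

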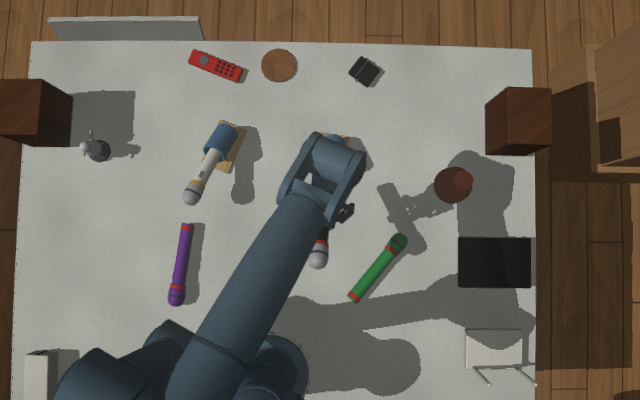

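The side view shows the grille at (383,147) on the robot side and the red-ringed butt at (315,156) facing the cup at (285,173). Next I measure the held axis against the bore.

Run:
```python
from h import *
from scipy.optimize import least_squares
np.set_printoptions(precision=4,suppress=True)
d=np.load("side2.npz");f=d["f"];X=d["X"]
hsv=cv2.cvtColor(f,cv2.COLOR_RGB2HSV);h,s,v=[hsv[...,i].astype(int) for i in range(3)]
def get(m,b,er=3):
    k=np.zeros_like(m);k[b]=m[b];k=cv2.erode(k.astype(np.uint8),np.ones((er,er)))>0
    P=X[k];return P[np.isfinite(P).all(1)]
red=((h<8)|(h>172))&(s>150)
R1=get(red,(slice(140,168),slice(300,325)),1);R2=get(red,(slice(135,160),slice(362,380)),1)
G=get((s<60)&(v>90),(slice(133,162),slice(372,400)),3);
G=G[G[:,2]>.15];R1=R1[R1[:,2]>.1];R2=R2[R2[:,2]>.15]
G=G[np.linalg.norm(G-np.median(G,0),axis=1)<.05]
sph=least_squares(lambda c:np.linalg.norm(G-c,axis=1)-.023,np.median(G,0)-[0,.015,.015],loss="soft_l1",f_scale=.002).x
print("grille sphere c",sph,len(G)); 
for n,P in(("butt ring",R1),("collar",R2)):print(n,len(P),np.median(P,0),P.min(0),P.max(0))
dirv=lambda a,e:np.array([np.cos(e)*np.cos(a),np.cos(e)*np.sin(a),np.sin(e)])
def fit(P,R,a,e,nm):
    c=P.mean(0)
    def res(q):
        w=P-c-np.array([0,q[0],q[1]]);u=dirv(q[2],q[3]);return np.linalg.norm(w-np.outer(w@u,u),axis=1)-R
    q=least_squares(res,[-R*.6,-R*.6,a,e],loss="soft_l1",f_scale=.002).x;u=dirv(*q[2:]);o=c+[0,q[0],q[1]];w=(P-o)@u
    print(nm,len(P),"u",u,np.degrees(q[2:]),"o",o,"rms",np.sqrt(np.mean(res(q)**2)),"ends",o+u*np.percentile(w,1),o+u*np.percentile(w,99))
    return o,u
H=np.vstack([get((v<60),(slice(140,168),slice(316,332))),R1]);H=H[H[:,2]>.1]
fit(H,.018,np.radians(172),.52,"handle")
B=get((abs(h-104)<12)&(s>90),(slice(155,195),slice(255,310)));B=B[B[:,2]>.02]
print("blue ext",B.min(0),B.max(0))
```

```text
grille sphere c [ 0.331  -0.1225  0.2655] 280
butt ring 64 [ 0.5039 -0.1281  0.1797] [ 0.4897 -0.1431  0.1592] [ 0.5137 -0.1224  0.192 ]
collar 59 [ 0.3669 -0.1108  0.2585] [ 0.3548 -0.1309  0.2381] [ 0.3757 -0.1049  0.2682]
handle 252 u [-0.403   0.3935  0.8263] [135.6814  55.7203] o [ 0.4777 -0.1278  0.2102] rms 0.005996572047468661 ends [ 0.4969 -0.1464  0.1709] [ 0.44   -0.0909  0.2875]
blue ext [ 0.557  -0.1858  0.0302] [ 0.6536 -0.1192  0.1051]
```

```bash
python3 -m handwheel '{"offset":[[0.236,-0.01,-0.55],[0.236,-0.01,-0.55],[0.236,-0.01,-0.55],[0,0,0]],"twist":[[0,0,0],[0,0,0],[0,0,0],[0,0,0]]}'
python3 tool.py; python3 -m handwheel '{"offset":[[0.32,-0.047,-0.187],[0.32,-0.047,-0.187],[0.32,-0.047,-0.187],[0.32,-0.047,-0.187],[0,0,0]],"twist":[[0,0,0],[0,0,0],[0,0,0],[0,0,0],[0,0,0]]}'
python3 tool.py
python3 - <<'E'
from h import *
s=snap("side");cv2.imwrite("pics/side3.png",cv2.resize(s["frame"][100:220,230:430,::-1],None,fx=4,fy=4))
E
```

```text
time: 9.05
tool_pos: [0.4342, -0.1332, 0.1365]
eef_rot: [0.067, 0.964, 0.016, -0.255]
contact_force: [-1.2, 0.5, -2.9]
grip_width: 0.0341
gripper_force: 69.8
t 9.05 tcp [ 0.4342 -0.1332  0.1365] x [-0.8608  0.1209  0.4944] y [ 0.1373  0.9905 -0.0033] z [-0.4901  0.065  -0.8692] j [-0.4576  0.2304  1.8276 -0.1589  1.5778 -1.8508] w 0.034076392334258444 F [-1.1839  0.5241 -2.9014] 69.84483003616333
time: 9.55
tool_pos: [0.4875, -0.1419, 0.1097]
eef_rot: [0.067, 0.965, 0.015, -0.252]
contact_force: [-0.8, -0.6, -2.7]
grip_width: 0.034
gripper_force: 69.9
t 9.55 tcp [ 0.4875 -0.1419  0.1097] x [-0.8636  0.1219  0.4892] y [ 0.1368  0.9906 -0.0053] z [-0.4852  0.0623 -0.8722] j [-0.4321  0.3769  1.6974 -0.1472  1.5588 -1.8256] w 0.033995643404238475 F [-0.8241 -0.5519 -2.727 ] 69.85062718391418
```

View pics/side3.png

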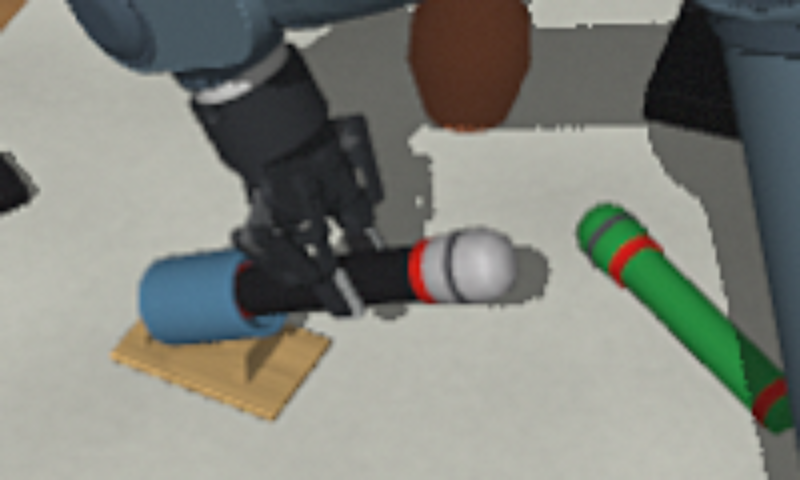

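The crop shows the butt entering the cup mouth at (245,285), with the contact force unchanged. I continue inserting.

```bash
python3 -m handwheel '{"offset":[[0.257,-0.037,-0.15],[0.257,-0.037,-0.15],[0.257,-0.037,-0.15],[0.257,-0.037,-0.15],[0,0,0]],"twist":[[0,0,0],[0,0,0],[0,0,0],[0,0,0],[0,0,0]]}'
python3 tool.py;python3 -m handwheel '{"offset":[[0.086,-0.0125,-0.05],[0.086,-0.0125,-0.05],[0,0,0]],"twist":[[0,0,0],[0,0,0],[0,0,0]]}'
```

```text
time: 10.1
tool_pos: [0.5293, -0.1478, 0.0851]
eef_rot: [0.067, 0.965, 0.015, -0.252]
contact_force: [-0.9, -0.3, -2.7]
grip_width: 0.0343
gripper_force: 69.9
t 10.1 tcp [ 0.5293 -0.1478  0.0851] x [-0.8639  0.1209  0.4889] y [ 0.136   0.9907 -0.0047] z [-0.485   0.0624 -0.8723] j [-0.4139  0.4955  1.5866 -0.1384  1.5531 -1.8097] w 0.034279316699542456 F [-0.8729 -0.2581 -2.7152] 69.85025882720947
time: 10.4
tool_pos: [0.5356, -0.1488, 0.0821]
eef_rot: [0.067, 0.965, 0.015, -0.252]
contact_force: [0.2, -0.2, -2.0]
grip_width: 0.0341
gripper_force: 69.9
```

```bash
python3 -m handwheel '{"offset":[[0.064,-0.009,-0.0375],[0,0,0]],"twist":[[0,0,0],[0,0,0]]}' | grep force
python3 -m handwheel '{"offset":[[0.043,-0.006,-0.025],[0,0,0]],"twist":[[0,0,0],[0,0,0]]}' | grep force
python3 tool.py
python3 - <<'E'
from h import *
s=snap("side");X=pts(s);f=s["frame"];cv2.imwrite("pics/side4.png",cv2.resize(f[100:220,230:430,::-1],None,fx=4,fy=4))
hsv=cv2.cvtColor(f,cv2.COLOR_RGB2HSV);m=(hsv[...,1]<60)&(hsv[...,2]>90)
o=np.array([.567,-.1525,.079]);a=np.array([-.857,.125,.5]);w=X-o;z=w@a;rad=np.linalg.norm(w-z[...,None]*a,axis=2)
G=X[m&(rad<.035)&(z>.1)&(z<.2)]
from scipy.optimize import least_squares
c=least_squares(lambda c:np.linalg.norm(G-c,axis=1)-.023,G.mean(0)-[0,.01,.01],loss="soft_l1",f_scale=.002).x
print(len(G),c,"mic mid s",(c-o)@a-.092,"off",(c-o)-((c-o)@a)*a)
E
```

```text
contact_force: [-8.8, 1.3, 5.8]
gripper_force: 70.2
contact_force: [-16.3, 3.1, 12.6]
gripper_force: 70.4
t 10.8 tcp [ 0.5357 -0.1487  0.0816] x [-0.8574  0.1208  0.5004] y [ 0.1368  0.9906 -0.0047] z [-0.4962  0.0644 -0.8658] j [-0.4102  0.521   1.5608 -0.1393  1.5667 -1.8058] w 0.03413395723768987 F [-16.3353   3.0667  12.5975] 70.36277174949646
330 [ 0.46152507 -0.13770605  0.14327403] mic mid s 0.03237827581978167 off [ 0.00111725 -0.00075333  0.00208489]
```

Bottomed out, with an axial push of about 20 N and the mid-length measured at 32 mm. Now I release and retreat along the tool axis.

```bash
python3 -m handwheel '{"offset":[[-0.03,0.004,0.02],[0,0,0],[0,0,0],[0,0,0],[0,0,0],[0,0,0],[0,0,0],[0,0,0]],"twist":[[0,0,0],[0,0,0],[0,0,0],[0,0,0],[0,0,0],[0,0,0],[0,0,0],[0,0,0]]}' 1
python3 -m handwheel '{"offset":[[0.2,-0.026,0.35],[0.2,-0.026,0.35],[0.3,-0.04,0.52],[0.4,-0.05,0.7],[0.4,-0.05,0.7],[0.4,-0.05,0.7],[0.4,-0.05,0.7],[0,0,0],[0,0,0],[0,0,0]],"twist":[[0,0,0],[0,0,0],[0,0,0],[0,0,0],[0,0,0],[0,0,0],[0,0,0],[0,0,0],[0,0,0],[0,0,0]]}'
python3 tool.py
python3 - <<'E'
from h import *
s=snap("side");X=pts(s);f=s["frame"];cv2.imwrite("pics/side5.png",f[...,::-1])
hsv=cv2.cvtColor(f,cv2.COLOR_RGB2HSV);m=(hsv[...,1]<60)&(hsv[...,2]>90)
o=np.array([.567,-.1525,.079]);a=np.array([-.857,.125,.5]);w=X-o;z=w@a;rad=np.linalg.norm(w-z[...,None]*a,axis=2)
G=X[m&(rad<.06)&(z>.09)&(z<.2)]
from scipy.optimize import least_squares
c=least_squares(lambda c:np.linalg.norm(G-c,axis=1)-.023,G.mean(0)-[0,.01,.01],loss="soft_l1",f_scale=.002).x
print(len(G),c,"grille centre s",(c-o)@a,"off",(c-o)-((c-o)@a)*a)
E
```

```text
time: 11.65
tool_pos: [0.5385, -0.1492, 0.0804]
eef_rot: [0.067, 0.965, 0.015, -0.252]
contact_force: [0.8, 0.5, -0.0]
grip_width: 0.0854
gripper_force: 0.0
time: 12.65
tool_pos: [0.6299, -0.1606, 0.2403]
eef_rot: [0.067, 0.965, 0.015, -0.253]
contact_force: [-0.8, -0.2, -0.8]
grip_width: 0.0857
gripper_force: 0.0
t 12.65 tcp [ 0.6299 -0.1606  0.2403] x [-0.8634  0.1209  0.4899] y [ 0.1362  0.9907 -0.0045] z [-0.4859  0.0628 -0.8718] j [-0.3762  0.548   1.2082 -0.1265  1.8818 -1.8175] w 0.08572750196659903 F [-0.7945 -0.1907 -0.7919] 0.0
326 [ 0.44697643 -0.13440065  0.11600559] grille centre s 0.12362541280773709 off [-0.01407659  0.00264618 -0.02480711]
```

View pics/side5.png

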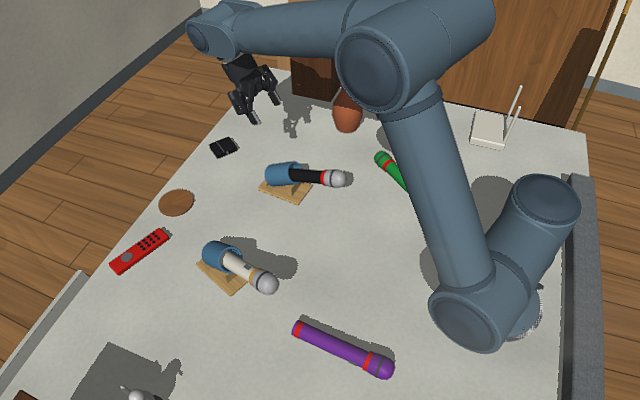

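The side view shows the black mic home in its cup, grille outward at (338,178) with the expected droop. The gripper is clear at (250,100), and the white mic and vase are where they were. The measured mid-length is about 33 mm outside the mouth.

```bash
python3 -c "from bench import r; print(r.sign_off())"
```

```text
the job is handed in; nothing more can be done
None
```

The black microphone is back in its own holder, handle first and fully home with the grille up and outermost; it is released, the white microphone and vase look unmoved, and I handed the job in at about 13 s, though the sign-off gave no verdict.

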